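Hang the blanks pail on the drip fork

ROBOT

A 7-joint arm with a two-finger parallel gripper is mounted at the origin on a cart in front of the work surface, level with it; the furniture and walls round the work are solid. World frame = base frame: x ahead of the robot, y to its left, z up, the work surface at z = 0. Lengths are in m, angles in rad, forces in N, time in s.
With the tool pointing down it reaches from about 0.4 to 0.925 m from the base axis. Payload 5.6 kg.
Tool frame: the origin (TCP) lies on the mounting face of the last link; the fingertips stand 173 mm ahead of it and the grasp point (between the pads) lies 155 mm ahead of it; z points along the fingers, y is the line along which they close (so a half turn about z gives the same grasp; the last joint's range is limited). The gripper opens to 85 mm and grips with 20 to 120 N. Pads are 22 mm wide; open, the fingers measure 114 mm over their backs; the gripper's body (76 mm by 85 mm) begins 54 mm behind the grasp point. The pads swing forward as they close: fully open they stand 13 mm farther back than shut.
Start: joints at [-1.363, 0.468, -0.012, 1.603, 0.006, 1.071, -0.056], TCP at [0.161, 0.63, 0.405] pointing down, gripper open.
Joint ranges: [-2.53, 2.53], [-0.31, 2.02], [-1.57, 1.55], [0.28, 2.44], [-1.29, 4.43], [0.15, 1.84], [-2.92, 2.92]. Speed limits (rad/s): [2.57, 2.57, 3.14, 3.14, 3.14, 3.14, 3.14].

INTERFACE

Orientations are given as a unit quaternion [x, y, z, w].
In Python, from rig import manip gives the robot as it stands.
- The arm moves only by the tool jog_arm, never from a script. Its argument "steps" is a list of rows, each a list of 3 entries, a list of its own where there are three numbers: the shift along the tool's x, y, z in cm, then the turn, a rotation vector about the tool's x, y, z in rad, then the finger opening in cm, from 0 to 8.54. In form: [[[x, y, z], [ax, ay, az], grip], ...]. A call has 1 to 12 rows; each row shifts and turns the commanded pose from where the row before left it, along the tool's axes as they then stand; what a row does not reach is not made up. A row lasts 1/8 s, in which the tool goes at most 62.5 mm and 10.7 degrees, less where a joint would pass 70% of its speed; a pose out of reach is approached as far as the arm can. A call is refused whole if a number of a shift passes 6.25 or a number of a turn 0.188, either way. A call with a gripper value outside its range is refused whole. The fingers move at their own pace and stop on an object; "grip_force" is the grip in N (left out, the last holds). Time passes only in rows, so rows that do not move let the fingers close. It gives the time, the measured TCP pose, the force, the opening and the grip force at its end, in the units of the state.
- manip.get_obs(): the state, without advancing time (a new reading comes with each control period).
- manip.read_camera(name): name is "scene" or "top" or "wrist"; returns the picture (384x512x3 uint8, blue, green, red); there is no depth.
- manip.camera_info(name): a dict with "fx", "fy", "cx", "cy" (pixels), "k1" (the pictures are not rectified: a ray, as slopes to the right and down, at radius r is drawn at 1 + k1 r^2 times it, then the intrinsics apply), "eye" and "orientation" of the camera in the world. Camera axes: x right, y up, looking along -z (the intrinsics and any distortion apply to the point x, -y, -z); pixel columns grow to the right and rows downward; lengths in m; the calibration is good to about 2 mm. A picture is of the moment at which its call begins: read the wrist's pose just before it. camera_info takes no time and is no camera call; for the wrist camera it gives the pose at the moment of the call.
- manip.job_done(): hands the job in; it is judged then, once.
The state is a dict: "clock": time; "q": joint angles; "dq": joint speeds; "joint_torque": joint torques, N m; "eef_pos": TCP position; "orientation": TCP orientation; "contact_force": force on the tool from outside, world axes, zero at the start; "ft_torque": the same for the moment, N m; "width": finger opening in m; "grasp_force": force on a finger pad.
Only numpy, scipy, OpenCV 4.12 (cv2) and the standard library are available. Lean on these libraries where they do the work, as an engineer would, in place of code of your own. Each camera call takes 0.05 s, during which the arm holds its last target. There are 200 camera calls.

TASK

Raise the small steel pail's folded-down wire bail upright while the pail stays standing where it is, then lift the pail by the bail's sleeve and hang it on the drip stand's two-prong fork so that the wire lies in both notches. Set it down on the fork gently and let the fork take the weight before you let go; keep the pail upright so nothing spills, and do not disturb the lidded stone pot or the loupe.

Things in the scene. Friction and masses are not known exactly. Their poses are not given: they have to be found in the camera images.
- pail: small open round steel pail with silver blanks in it, 70 mm across the mouth, 59 mm at the foot, 50 mm high, 0.65 to 0.78 kg with its bail, loose. Origin: centre of its underside, z up. The bail turns on pins 45 mm above the underside, at y = +-42 mm (their lugs rise 3 mm over the rim), about the pail's own y axis; folded, it sticks out along the pail's -x, roughly towards the robot
- bail (a joint): angle of the bail (rad): 0 = folded down flat, level, towards the pail's -x; 1.57 = upright over the pail; 3.14 = folded to +x. Stiff enough to stay where it is left (about 0.3 N at the sleeve)
- bail_grip (a point): centre of the dark wooden sleeve on the bail's straight top, 80 mm from the pin axis. Sleeve 10 mm thick, 26 mm long, along the pail's y; it spins freely on the wire, so when pinched it still lets the bail turn. Bare 5 mm wire runs straight either side of it to 35 mm from the centre, then bends down the sides. Upright, it is 125 mm above the pail's underside
- hanger: drip stand, fixed. Origin: on the bench below the midpoint of its fork's two notches; z up. Level fork of two 6 mm steel prongs pointing along -x (roughly to the robot), at y = +26 and -26 mm, open between them from the free tips (x = -11 mm) to a crossbar at x = +83 mm. V notch in each at x = 0, 16 mm wide, 9 mm deep; the wire lies across both, sleeve between. Bring the bail over the tips from -x
- stone_pot: bystander: lidded cream plastic stone pot, 45 mm across, 25 mm high, loose; origin centre of its underside. Leave alone
- loupe: bystander: black round loupe, 35 mm across, 26 mm high, loose; origin centre of its underside. Leave alone
- post_foot (a point): foot of the drip stand's post (post 12 mm thick, 188 mm high, at x = +95 mm of the stand; foot plate 70 x 60 x 12 mm). The fork is clamped to it at an unmeasured height: seated in the notches, the wire's centre is 150 to 170 mm above the bench, so find it by feel; it gives 0.2 mm per N, pressing over 11 N is too rough. Tip tops are 12 mm above the seated wire's centre, the notches' undersides 12 mm below it

How it is judged:
On the way, in this order (a step that is already met when the one before it is completed fails the run):
1. the bail stands upright (within 0.2 rad) while the pail still stands level on the bench, within 30 mm of where it was (value of joint bail between 1.37 and 1.77 rad and angle between pail's own z axis and vertical below 0.1 rad and height (world z) of pail below 0.006 m and distance of pail from where it was at the start of the episode below 0.03 m), for 0.2 s.
2. the pail hangs by its bail clear of the bench, at least 15 mm up, and touches no stand (height (world z) of pail above 0.015 m and contact force between pail and hanger below 0.05 N), for 0.2 s.
3. the wire is in the notches and the fork bears weight (over 2 N) while the fingers still hold the bail (contact force between pail and hanger above 2 N and contact force between the fingers and pail above 0.3 N and x of bail_grip in the frame of hanger between -0.007 and 0.007 m and y of bail_grip in the frame of hanger between -0.009 and 0.009 m), for 0.2 s.
At the end, for the whole second after the job is handed in: the pail hangs still from the fork, clear of the bench, bail wire in both notches (sleeve centre within 6 mm of the notch line and 9 mm of the middle between the prongs, wire along the stand's y within 0.2 rad), pail upright within 0.25 rad (contact force between pail and hanger above 3.5 N and height (world z) of pail above 0.012 m and x of bail_grip in the frame of hanger between -0.006 and 0.006 m and y of bail_grip in the frame of hanger between -0.009 and 0.009 m and angle between the y axis of pail and the y axis of hanger, either way round below 0.2 rad and angle between pail's own z axis and vertical below 0.25 rad and linear speed of pail below 0.05 m/s); the robot touches nothing.
It fails at once if the pail or bail is pressed on the drip stand with more than 11 N while the fingers hold it, or bumps it with more than 18 N ((contact force between pail and hanger above 11 N and contact force between the fingers and pail above 0.3 N) or contact force between pail and hanger above 18 N).
It fails at once if the pail tips more than 0.6 rad (angle between pail's own z axis and vertical above 0.6 rad).
It fails at once if the stone pot is moved more than 15 mm (distance of stone_pot from where it was at the start of the episode above 0.015 m).
It fails at once if the loupe is moved more than 15 mm (distance of loupe from where it was at the start of the episode above 0.015 m).
It also fails if it takes over 61 s, if anything falls off the work surface, if the arm or the gripper's body presses on something with over 40 N, if the wrist force passes 120 N, or if a joint passes its speed limit or range.

## Working session

There is one attempt and no reset: what is moved stays moved. The work goes in short steps, Python scripts to look and compute and a tool call to move; the robot and the scene stay as the last step left them, time stands still between calls to the robot, and variables do not carry over. Pictures are saved under pics/ and viewed, at most 13 in all, crops included, and the job is handed in when it is done.

Besides the shell and the picture viewer there is one more tool, called after "Request:" in YAML: its name, and indented under it one key for each argument. jog_arm: Moves the arm, as the interface text tells. Its arguments: {"type":"object","properties":{"steps":{"type":"array","items":{"type":"array"}},"grip_force":{"type":"number"}},"required":["steps"]}

```bash
mkdir -p pics; ls
python3 - <<'E'
from rig import manip
import cv2
o=manip.get_obs();print({k:o[k] for k in('clock','eef_pos','orientation','contact_force','width')})
for n in('scene','top'):
    cv2.imwrite(f'pics/{n}0.png',manip.read_camera(n));print(n,manip.camera_info(n))
E
```

```text
pics
{'clock': 0.0, 'eef_pos': array([0.16128542, 0.62940463, 0.40371813]), 'orientation': array([ 1.25109231e-01,  9.92142555e-01, -9.10040803e-04, -5.45578555e-05]), 'contact_force': array([0.56636617, 0.31655867, 0.62726802]), 'width': 0.08514734446601911}
scene {'fx': 481.25246845532405, 'fy': 481.25246845532405, 'cx': 253.76978361893185, 'cy': 186.56784257643466, 'k1': 0.05247289748257393, 'eye': array([ 0.65177851, -0.41111307,  0.70851065]), 'orientation': array([0.35918219, 0.02993293, 0.05929028, 0.93090109])}
top {'fx': 450.73723521669257, 'fy': 450.73723521669257, 'cx': 247.22681639388736, 'cy': 192.91144596136422, 'k1': -0.12842217718758028, 'eye': array([0.35315249, 0.17130506, 0.98673809]), 'orientation': array([-0.0625296 ,  0.0752737 ,  0.70658648, -0.7008277 ])}
```

View pics/scene0.png

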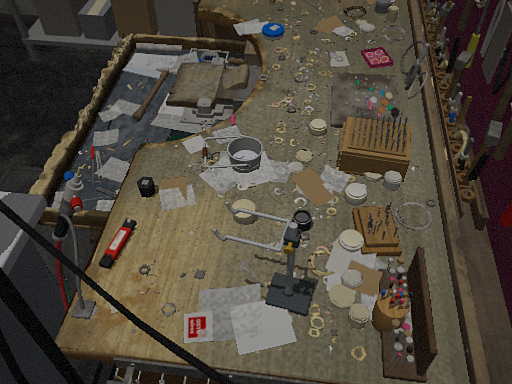

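View pics/top0.png

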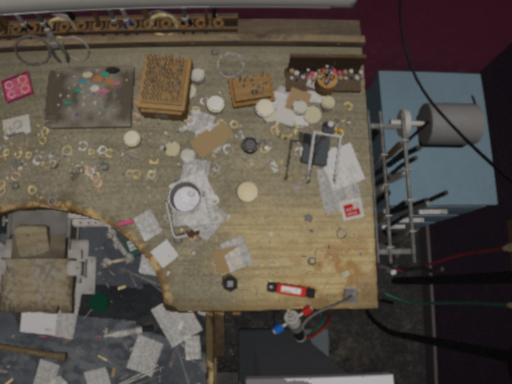

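The scene view shows the pail at about (245,155) with its bail to the left, and the fork from (215,235)/(235,208) to the post. In the top view the pail is near (185,197), the stand near (315,150), the pot near (247,191) and the loupe near (250,146). I'll enlarge both.

```bash
cat > h.py <<'E'
import numpy as np,cv2
from rig import manip
from scipy.spatial.transform import Rotation as R
def ray(ci,u,v):
    K=np.array([[ci['fx'],0,ci['cx']],[0,ci['fy'],ci['cy']],[0,0,1]])
    p=cv2.undistortPoints(np.array([[[u,v]]],float),K,np.array([ci['k1'],0,0,0,0.]))[0,0]
    return np.array(ci['eye']),R.from_quat(ci['orientation']).apply([p[0],-p[1],-1])
def at(ci,u,v,z):
    e,d=ray(ci,u,v); return e+d*(z-e[2])/d[2]
def proj(ci,P):
    c=R.from_quat(ci['orientation']).inv().apply(np.atleast_2d(P)-ci['eye'])
    s=np.c_[c[:,0],-c[:,1]]/-c[:,2:]
    s=s*(1+ci['k1']*(s**2).sum(1,keepdims=True))
    return np.c_[ci['fx']*s[:,0]+ci['cx'],ci['fy']*s[:,1]+ci['cy']]
E
python3 - <<'E'
import cv2
a=cv2.imread('pics/top0.png')[110:250,150:350];b=cv2.imread('pics/scene0.png')[120:320,190:340]
cv2.imwrite('pics/topz.png',cv2.resize(a,None,fx=4,fy=4,interpolation=3))
cv2.imwrite('pics/scz.png',cv2.resize(b,None,fx=3,fy=3,interpolation=3))
E
```

```text
(no output)
```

View pics/topz.png

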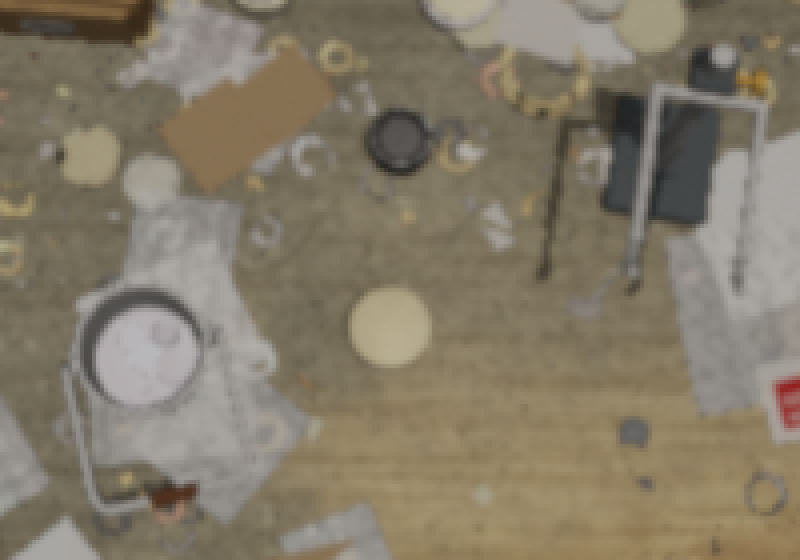

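View pics/scz.png

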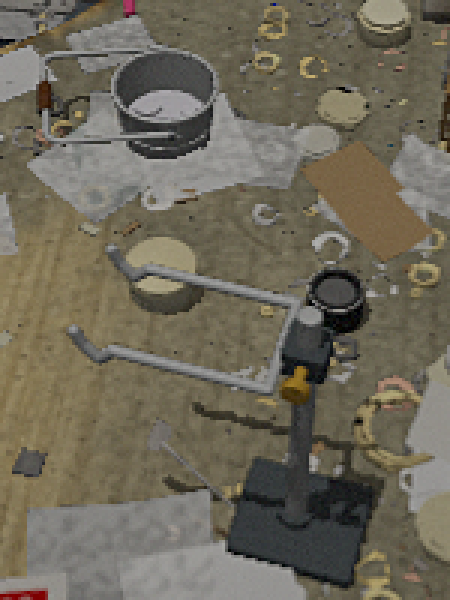

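The top zoom shows the mouth centre at (140,347), the sleeve at (172,495), and the fork tips at (633,285) and (737,288). In the scene zoom the sleeve is at (44,95), the tips are at (72,328) and (110,248), and the crossbar corners are at (298,298) and (270,387). I'll triangulate from these.

Run:
```python
from h import *
np.set_printoptions(precision=4,suppress=True)
T=manip.camera_info('top');S=manip.camera_info('scene')
t=lambda u,v:(150+u/4-.4,110+v/4-.4)
s=lambda u,v:(190+u/3-.3,120+v/3-.3)
def tri(a,b):
    (e,d),(f,g)=ray(T,*t(*a)),ray(S,*s(*b))
    k=np.linalg.lstsq(np.c_[d,-g],f-e,rcond=None)[0];p,q=e+d*k[0],f+g*k[1]
    return (p+q)/2,np.linalg.norm(p-q)
for n,a,b in [('sleeve',(172,495),(44,95)),('mouth',(140,347),(165,85)),('tipL',(633,285),(110,248)),('tipR',(737,288),(72,328)),('cbL',(656,90),(298,300)),('cbR',(766,104),(270,387)),('pot',(390,326),(163,262)),('loupe',(398,140),(337,290))]:
    print(n,*tri(a,b))
print('mouth50',at(T,*t(140,347),.05),at(S,*s(165,85),.05))
print('sleeve45',at(T,*t(172,495),.045),at(S,*s(44,95),.045))
print('pot',at(T,*t(390,326),.025),'loupe',at(T,*t(398,140),.026))
for n,a in[('L',(656,90)),('R',(766,104))]:print(n,at(T,*t(*a),.16))
for n,a in[('L',(633,285)),('R',(737,288))]:print(n,at(T,*t(*a),.170))
o=manip.get_obs();print(o['clock'],R.from_quat(o['orientation']).as_matrix())
print(manip.camera_info('wrist'))
```

```text
sleeve [0.4533 0.2685 0.0442] 0.000964621456034068
mouth [0.5322 0.2864 0.0454] 0.0008536429145297448
tipL [0.5408 0.042  0.1624] 0.00480855268499475
tipR [ 0.5351 -0.0085  0.1641] 0.0028476908815872892
cbL [0.6374 0.0255 0.1573] 0.0014200476410932167
cbR [ 0.6293 -0.0279  0.1592] 0.0005276855775461794
pot [0.5487 0.1533 0.0209] 0.0012725005900695824
loupe [0.6566 0.1478 0.0163] 0.002076377417693299
mouth50 [0.5317 0.286  0.05  ] [0.5327 0.2814 0.05  ]
sleeve45 [0.4537 0.2686 0.045 ] [0.4531 0.2675 0.045 ]
pot [0.5473 0.1532 0.025 ] loupe [0.6525 0.1477 0.026 ]
L [0.6358 0.0258 0.16  ]
R [ 0.6288 -0.0278  0.16  ]
L [0.5368 0.0423 0.17  ]
R [ 0.5351 -0.0067  0.17  ]
0.1 [[-0.9687  0.2482 -0.0003]
 [ 0.2482  0.9687 -0.0016]
 [-0.0001 -0.0016 -1.    ]]
{'fx': 316.67508459760336, 'fy': 316.67508459760336, 'cx': 258.402481396749, 'cy': 189.94711412663673, 'k1': -0.010835488327465883, 'eye': array([0.0939, 0.647 , 0.3734]), 'orientation': array([-0.112 , -0.0854,  0.6069,  0.7822])}
```

Request:
jog_arm:
  steps:
    - [[0, 0, 0], [0, 0, 0.185], 8.5]
    - [[0, 0, 0], [0, 0, 0.185], 8.5]
    - [[0, 0, 0], [0, 0, 0.185], 8.5]
    - [[0, 0, 0], [0, 0, 0.185], 8.5]
    - [[0, 0, 0], [0, 0, 0.185], 8.5]
    - [[0, 0, 0], [0, 0, 0.185], 8.5]
    - [[0, 0, 0], [0, 0, 0], 8.5]

```text
clock: 0.98
eef_pos: [0.1611, 0.6296, 0.4042]
orientation: [0.628, 0.778, -0.0, 0.0]
contact_force: [-0.4, -0.1, 0.1]
width: 0.0853
grasp_force: 0.0
```

Request:
jog_arm:
  steps:
    - [[-5.0, 2.5, 0.8], [0, 0, 0], 6]
    - [[-5.0, 2.5, 0.8], [0, 0, 0], 6]
    - [[-5.0, 2.5, 0.8], [0, 0, 0], 6]
    - [[-5.0, 2.5, 0.8], [0, 0, 0], 6]
    - [[-5.0, 2.5, 0.8], [0, 0, 0], 6]
    - [[-5.0, 2.5, 0.8], [0, 0, 0], 6]
    - [[-5.0, 2.5, 0.8], [0, 0, 0], 6]
    - [[-5.0, 2.5, 0.8], [0, 0, 0], 6]
    - [[-1.5, 1, 0.5], [0, 0, 0], 6]
    - [[0, 0, 0], [0, 0, 0], 6]
    - [[0, 0, 0], [0, 0, 0], 6]

```text
clock: 2.35
eef_pos: [0.4525, 0.2686, 0.3357]
orientation: [0.628, 0.778, 0.0, -0.0]
contact_force: [0.4, -0.9, 0.0]
width: 0.06
grasp_force: 0.0
```

Run:
```python
from h import *
np.set_printoptions(precision=4,suppress=True)
o=manip.get_obs();print(o['clock'],o['eef_pos'],o['q'],o['contact_force'],o['width']);print(R.from_quat(o['orientation']).as_matrix())
W=manip.camera_info('wrist');im=manip.read_camera('wrist');cv2.imwrite('pics/w1.png',im)
import json;json.dump({k:(v.tolist() if hasattr(v,'tolist') else v) for k,v in W.items()},open('w1.json','w'))
print(W['eye'],proj(W,[[.4535,.268,.045],[.531,.286,.05]]))
```

```text
2.35 [0.4525 0.2686 0.3357] [-0.8961  0.3547  0.3607  1.986  -0.168   0.8292 -0.2291] [ 0.3795 -0.9132  0.0041] 0.060002665718961685
[[-0.2114  0.9774 -0.0005]
 [ 0.9774  0.2114  0.0006]
 [ 0.0007 -0.0004 -1.    ]]
[0.4386 0.3377 0.3053] [[258.3223 185.2358]
 [353.3959 185.386 ]]
```

View pics/w1.png

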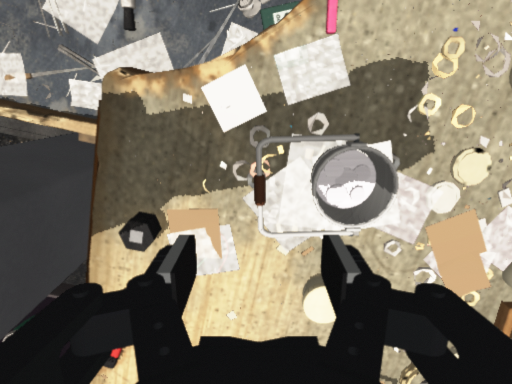

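The wrist view shows the sleeve at (260,190), the mouth centre at about (354,183), and the bail arms almost level, so the tool yaw is right to within about a degree.

Run:
```python
from h import *
np.set_printoptions(precision=4,suppress=True)
W={k:np.array(v) for k,v in __import__('json').load(open('w1.json')).items()}
M=manip.get_obs()
R0=R.from_quat(M['orientation'])
for p in [(260,190,.045),(354,183,.05),(262,138,.045),(264,233,.045)]:
    P=at(W,*p);print(P,'tool',R0.inv().apply(P-M['eef_pos']))
```

```text
[0.4558 0.2642 0.045 ] tool [-0.0055  0.0024  0.2908]
[0.5309 0.2881 0.05  ] tool [0.002  0.0809 0.2858]
[0.448  0.3078 0.045 ] tool [0.0388 0.004  0.2908]
[0.4678 0.2259 0.045 ] tool [-0.0454  0.006   0.2908]
```

Request:
jog_arm:
  steps:
    - [[-0.4, 0.3, 1.5], [0, 0, 0], 3]
    - [[0, 0, 2], [0, 0, 0], 3]
    - [[0, 0, 2], [0, 0, 0], 3]
    - [[0, 0, 2], [0, 0, 0], 3]
    - [[0, 0, 2], [0, 0, 0], 3]
    - [[0, 0, 2], [0, 0, 0], 3]
    - [[0, 0, 1], [0, 0, 0], 3]
    - [[0, 0, 0.7], [0, 0, 0], 3]
    - [[0, 0, 0.3], [0, 0, 0], 3]
    - [[0, 0, 0], [0, 0, 0], 3]
    - [[0, 0, 0], [0, 0, 0], 3]

```text
clock: 3.78
eef_pos: [0.4572, 0.2643, 0.2012]
orientation: [0.629, 0.777, 0.0, 0.0]
contact_force: [0.1, -0.5, -0.3]
width: 0.03
grasp_force: 0.0
```

Request:
jog_arm:
  steps:
    - [[0, 0, 0], [0, 0, 0], 2]
    - [[0, 0, 0], [0, 0, 0], 1.6]
    - [[0, 0, 0], [0, 0, 0], 1.2]
    - [[0, 0, 0], [0, 0, 0], 0.8]
    - [[0, 0, 0], [0, 0, 0], 0.5]
    - [[0, 0, 0], [0, 0, 0], 0.5]
    - [[0, 0, 0], [0, 0, 0], 0.5]
  grip_force: 25

```text
clock: 4.65
eef_pos: [0.4568, 0.2643, 0.2006]
orientation: [0.629, 0.777, -0.0, -0.0]
contact_force: [-3.8, 0.2, -0.5]
width: 0.0084
grasp_force: 24.3
```

Request:
jog_arm:
  steps:
    - [[0, 0.08, -1.14], [0, 0, 0], 0.5]
    - [[0, 0.24, -1.12], [0, 0, 0], 0.5]
    - [[0, 0.4, -1.07], [0, 0, 0], 0.5]
    - [[0, 0.55, -1.0], [0, 0, 0], 0.5]
    - [[0, 0.68, -0.91], [0, 0, 0], 0.5]
    - [[0, 0.81, -0.81], [0, 0, 0], 0.5]
    - [[0, 0, 0], [0, 0, 0], 0.5]
    - [[0, 0, 0], [0, 0, 0], 0.5]

```text
clock: 5.65
eef_pos: [0.4839, 0.2698, 0.2609]
orientation: [0.629, 0.777, -0.0, -0.0]
contact_force: [2.0, 0.7, -2.5]
width: 0.0081
grasp_force: 24.4
```

Request:
jog_arm:
  steps:
    - [[0, 0.91, -0.68], [0, 0, 0], 0.5]
    - [[0, 1.0, -0.55], [0, 0, 0], 0.5]
    - [[0, 1.07, -0.4], [0, 0, 0], 0.5]
    - [[0, 1.12, -0.24], [0, 0, 0], 0.5]
    - [[0, 1.0, -0.05], [0, 0, 0], 0.5]
    - [[0, 0, 0], [0, 0, 0], 0.5]
    - [[0, 0, 0], [0, 0, 0], 0.5]
    - [[0, 0, 0], [0, 0, 0], 0.5]
    - [[0, 0, 0], [0, 0, 0], 0.5]

```text
clock: 6.78
eef_pos: [0.5336, 0.2806, 0.2803]
orientation: [0.629, 0.777, -0.0, -0.0]
contact_force: [0.0, 0.1, -6.4]
width: 0.0081
grasp_force: 24.2
```

Run:
```python
from h import *
a=manip.read_camera('scene')[90:210,180:330];b=manip.read_camera('top')[150:260,150:290]
a=cv2.resize(a,(400,320),interpolation=3);b=cv2.resize(b,(400,320),interpolation=3)
cv2.imwrite('pics/up.png',np.hstack([a,b]))
```

```text
(no output)
```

View pics/up.png

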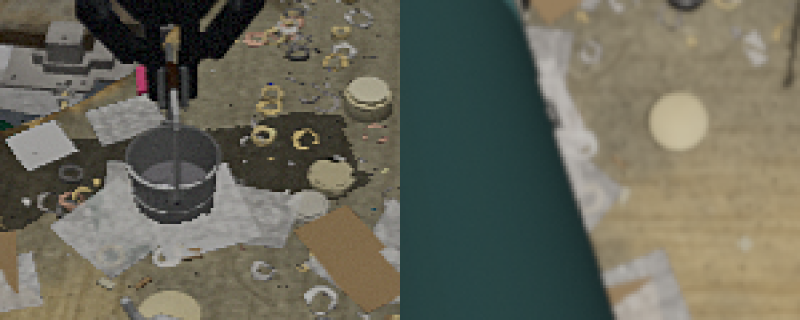

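The scene crop shows the bail standing over the level pail, with the sleeve gripped. I'll ease down a touch, hold, then lift.

Request:
jog_arm:
  steps:
    - [[0, 0, 0.1], [0, 0, 0], 0.5]
    - [[0, 0, 0], [0, 0, 0], 0.5]
    - [[0, 0, 0], [0, 0, 0], 0.5]
    - [[0, 0, 0], [0, 0, 0], 0.5]
  grip_force: 50

```text
clock: 7.38
eef_pos: [0.5339, 0.2806, 0.2794]
orientation: [0.629, 0.777, 0.0, 0.0]
contact_force: [0.3, 0.4, -6.7]
width: 0.0074
grasp_force: 48.5
```

Request:
jog_arm:
  steps:
    - [[0, 0, -0.3], [0, 0, 0], 0.5]
    - [[0, 0, -0.6], [0, 0, 0], 0.5]
    - [[0, 0, -0.8], [0, 0, 0], 0.5]
    - [[0, 0, -0.9], [0, 0, 0], 0.5]
    - [[0, 0, -0.9], [0, 0, 0], 0.5]
    - [[0, 0, -0.9], [0, 0, 0], 0.5]
    - [[0, 0, -0.9], [0, 0, 0], 0.5]
    - [[0, 0, -0.9], [0, 0, 0], 0.5]
    - [[0, 0, -0.9], [0, 0, 0], 0.5]
    - [[0, 0, -0.6], [0, 0, 0], 0.5]
    - [[0, 0, -0.3], [0, 0, 0], 0.5]
    - [[0, 0, 0], [0, 0, 0], 0.5]

```text
clock: 8.88
eef_pos: [0.5338, 0.2806, 0.3595]
orientation: [0.629, 0.777, 0.0, 0.0]
contact_force: [-1.3, -0.3, -6.7]
width: 0.0074
grasp_force: 48.6
```

The wrist already carried full weight at the last hold. To be sure step 1 counted, I'll set the pail back down until the bench takes some load, then lift again.

Request:
jog_arm:
  steps:
    - [[0, 0, 0.6], [0, 0, 0], 0.5]
    - [[0, 0, 1.2], [0, 0, 0], 0.5]
    - [[0, 0, 1.2], [0, 0, 0], 0.5]
    - [[0, 0, 1.2], [0, 0, 0], 0.5]
    - [[0, 0, 1.2], [0, 0, 0], 0.5]
    - [[0, 0, 1.2], [0, 0, 0], 0.5]
    - [[0, 0, 0.8], [0, 0, 0], 0.5]
    - [[0, 0, 0.4], [0, 0, 0], 0.5]
    - [[0, 0, 0.2], [0, 0, 0], 0.5]
    - [[0, 0, 0], [0, 0, 0], 0.5]
    - [[0, 0, 0], [0, 0, 0], 0.5]

```text
clock: 10.25
eef_pos: [0.534, 0.2807, 0.2798]
orientation: [0.629, 0.777, 0.0, 0.0]
contact_force: [-0.2, -0.9, -6.6]
width: 0.0076
grasp_force: 48.6
```

Request:
jog_arm:
  steps:
    - [[0, 0, 0.1], [0, 0, 0], 0.5]
    - [[0, 0, 0], [0, 0, 0], 0.5]
    - [[0, 0, 0], [0, 0, 0], 0.5]

```text
clock: 10.62
eef_pos: [0.5341, 0.2807, 0.2787]
orientation: [0.629, 0.777, 0.0, 0.0]
contact_force: [-0.6, -0.4, -2.9]
width: 0.0073
grasp_force: 48.9
```

Request:
jog_arm:
  steps:
    - [[0, 0, -0.3], [0, 0, 0], 0.5]
    - [[0, 0, -0.6], [0, 0, 0], 0.5]
    - [[0, 0, -0.8], [0, 0, 0], 0.5]
    - [[0, 0, -0.9], [0, 0, 0], 0.5]
    - [[0, 0, -0.9], [0, 0, 0], 0.5]
    - [[0, 0, -0.9], [0, 0, 0], 0.5]
    - [[0, 0, -0.9], [0, 0, 0], 0.5]
    - [[0, 0, -0.9], [0, 0, 0], 0.5]
    - [[0, 0, -0.8], [0, 0, 0], 0.5]
    - [[0, 0, -0.6], [0, 0, 0], 0.5]
    - [[0, 0, -0.3], [0, 0, 0], 0.5]
    - [[0, 0, 0], [0, 0, 0], 0.5]

```text
clock: 12.12
eef_pos: [0.5338, 0.2806, 0.3575]
orientation: [0.629, 0.777, 0.0, 0.0]
contact_force: [-0.7, 0.1, -6.9]
width: 0.0074
grasp_force: 48.7
```

Request:
jog_arm:
  steps:
    - [[-0.4, -0.24, 0], [0, 0, 0], 0.5]
    - [[-0.9, -0.54, 0], [0, 0, 0], 0.5]
    - [[-1.3, -0.77, 0], [0, 0, 0], 0.5]
    - [[-1.3, -0.77, 0], [0, 0, 0], 0.5]
    - [[-1.3, -0.77, 0], [0, 0, 0], 0.5]
    - [[-1.3, -0.77, 0], [0, 0, 0], 0.5]
    - [[-1.3, -0.77, 0], [0, 0, 0], 0.5]
    - [[-1.3, -0.77, 0], [0, 0, 0], 0.5]
    - [[-1.3, -0.77, 0], [0, 0, 0], 0.5]
    - [[-1.3, -0.77, 0], [0, 0, 0], 0.5]
    - [[-1.3, -0.77, 0], [0, 0, 0], 0.5]
    - [[-1.3, -0.77, 0], [0, 0, 0], 0.5]

```text
clock: 13.62
eef_pos: [0.4804, 0.1221, 0.3574]
orientation: [0.629, 0.777, 0.0, 0.0]
contact_force: [0.5, -0.3, -6.7]
width: 0.0075
grasp_force: 48.6
```

Request:
jog_arm:
  steps:
    - [[-1.3, -0.77, 0], [0, 0, 0], 0.5]
    - [[-1.3, -0.77, 0], [0, 0, 0], 0.5]
    - [[-1.3, -0.77, 0], [0, 0, 0], 0.5]
    - [[-1.3, -0.77, 0], [0, 0, 0], 0.5]
    - [[-1.3, -0.77, 0], [0, 0, 0], 0.5]
    - [[-0.9, -0.54, 0], [0, 0, 0], 0.5]
    - [[-0.5, -0.3, 0], [0, 0, 0], 0.5]
    - [[-0.2, -0.1, 0], [0, 0, 0], 0.5]

```text
clock: 14.62
eef_pos: [0.4507, 0.0337, 0.3574]
orientation: [0.629, 0.777, 0.0, 0.0]
contact_force: [0.1, 0.4, -6.2]
width: 0.0075
grasp_force: 48.6
```

Request:
jog_arm:
  steps:
    - [[0, 0, 0], [0, 0, 0.03], 0.5]
    - [[0, 0, 0], [0, 0, 0.05], 0.5]
    - [[0, 0, 0], [0, 0, 0.05], 0.5]
    - [[0, 0, 0], [0, 0, 0.05], 0.5]
    - [[0, 0, 0], [0, 0, 0.05], 0.5]
    - [[0, 0, 0], [0, 0, 0.05], 0.5]
    - [[0, 0, 0], [0, 0, 0.05], 0.5]
    - [[0, 0, 0], [0, 0, 0.03], 0.5]
    - [[0, 0, 0], [0, 0, 0], 0.5]
    - [[0, 0, 0], [0, 0, 0], 0.5]

```text
clock: 15.88
eef_pos: [0.4508, 0.034, 0.3574]
orientation: [0.758, 0.652, 0.0, 0.0]
contact_force: [0.2, -0.2, -6.9]
width: 0.0075
grasp_force: 48.6
```

Run:
```python
from h import *
import json
np.set_printoptions(precision=4,suppress=True)
o=manip.get_obs();print(o['clock'],o['eef_pos'],o['contact_force']);print(R.from_quat(o['orientation']).as_matrix())
W=manip.camera_info('wrist');cv2.imwrite('pics/w2.png',manip.read_camera('wrist'))
json.dump({k:(v.tolist() if hasattr(v,'tolist') else v) for k,v in W.items()},open('w2.json','w'))
cv2.imwrite('pics/s2.png',manip.read_camera('scene'));cv2.imwrite('pics/t2.png',manip.read_camera('top'))
```

```text
15.875 [0.4508 0.034  0.3574] [ 0.1564 -0.2492 -6.9427]
[[ 0.149   0.9888  0.0001]
 [ 0.9888 -0.149   0.    ]
 [ 0.      0.     -1.    ]]
```

View pics/w2.png

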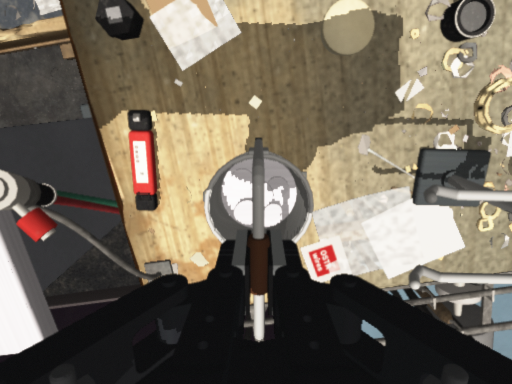

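The wrist view shows the pail hanging under a vertical bail wire at column 259. The prong tips are near (433,195) and (417,277), and the prongs run almost level to the right. I'll zoom in on the prongs.

Run:
```python
import cv2,numpy as np
a=cv2.imread('pics/w2.png')[170:300,397:512];b=cv2.imread('pics/s2.png')[190:270,200:300]
a=cv2.resize(a,None,fx=4,fy=4,interpolation=3);b=cv2.resize(b,None,fx=3.3,fy=3.3,interpolation=3)
c=np.zeros((520,800,3),np.uint8);c[:a.shape[0],:a.shape[1]]=a;c[:b.shape[0],465:465+b.shape[1]]=b
cv2.imwrite('pics/z2.png',c)
```

```text
(no output)
```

View pics/z2.png

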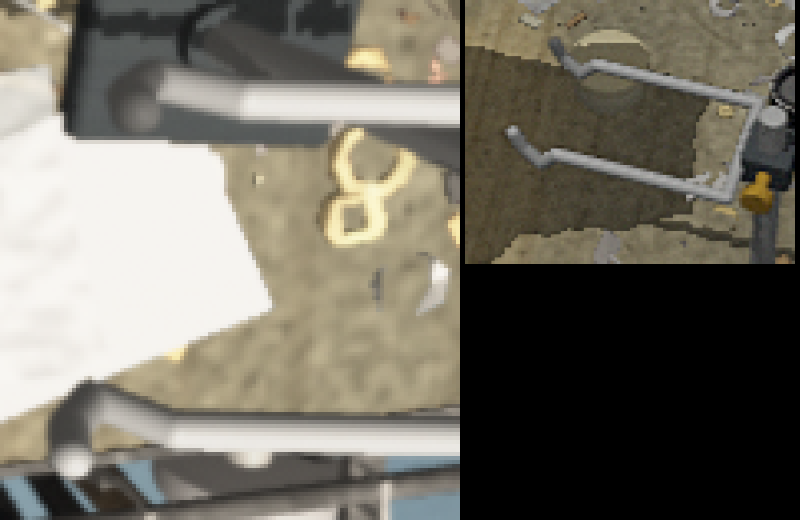

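Run:
```python
from h import *
import json
np.set_printoptions(precision=4,suppress=True)
W={k:np.array(v) for k,v in json.load(open('w2.json')).items()}
S=manip.camera_info('scene')
o=manip.get_obs();R0=R.from_quat(o['orientation'])
w=lambda u,v:(397+u/4-.4,170+v/4-.4); s=lambda u,v:(200+(u-465)/3.3-.35,190+v/3.3-.35)
for z in(.15,.16,.17):
    L=[at(W,*w(u,103.5),z) for u in(260,450)];Q=[at(W,*w(u,432),z) for u in(200,450)]
    tl=[R0.inv().apply(p-o['eef_pos']) for p in L+Q]
    n=(L[1]-L[0])[:2];m=(Q[1]-Q[0])[:2]
    print(z,np.array(tl)[:,:2].ravel()*1000,'yaw',np.arctan2(n[1],n[0]),np.arctan2(m[1],m[0]))
def tri(a,b):
    (e,d),(f,g)=ray(W,*w(*a)),ray(S,*s(*b))
    k=np.linalg.lstsq(np.c_[d,-g],f-e,rcond=None)[0];p,q=e+d*k[0],f+g*k[1]
    return (p+q)/2,np.linalg.norm(p-q),R0.inv().apply((p+q)/2-o['eef_pos'])*1000
for n,a,b in[('ridgeL',(243,103),(595,65)),('ridgeR',(175,432),(555,154)),('botL',(162,88),(577,74)),('botR',(95,395),(543,163)),('tipR',(72,462),(512,131)),('tipL',(137,110),(555,42))]:print(n,*tri(a,b))
# scene wire/sleeve check
print(proj(S,[o['eef_pos']-[0,0,.154]]))
```

```text
0.15 [ 16.17   120.4578  16.1532 148.7378 -38.5126 120.7609 -38.724  161.0688] yaw -0.15050067520929197 -0.1551502086136767
0.16 [ 19.2673 113.7059  19.2514 140.3877 -32.3251 113.9918 -32.5246 152.0218] yaw -0.15050067520929136 -0.15515020861367712
0.17 [ 22.3645 106.9539  22.3496 132.0376 -26.1376 107.2228 -26.3251 142.9749] yaw -0.15050067520929084 -0.15515020861367676
ridgeL [0.5637 0.0356 0.1589] 0.0014783610900218746 [ 18.5873 111.3993 198.5432]
ridgeR [ 0.5545 -0.0154  0.1592] 0.0018297979395504595 [-33.2544 109.9202 198.2243]
botL [0.5558 0.0363 0.1511] 0.0031243045315310345 [ 18.0341 103.5156 206.2785]
botR [ 0.5479 -0.0138  0.149 ] 0.0008450903207616843 [-32.6153 103.1761 208.3883]
tipR [ 0.5355 -0.012   0.1676] 0.0011159075004961595 [-32.7272  90.5932 189.8098]
tipL [0.545  0.0401 0.1668] 0.0011253937472657446 [ 20.1723  92.2829 190.6113]
[[160.1385 182.8337]]
```

Request:
jog_arm:
  steps:
    - [[-0.15, 0, 0], [0, 0, 0], 0.5]
    - [[-0.35, 0.2, 0], [0, 0, 0], 0.5]
    - [[-0.15, 0.5, 0], [0, 0, 0], 0.5]
    - [[0, 0.8, 0], [0, 0, 0], 0.5]
    - [[0, 0.8, 0], [0, 0, 0], 0.5]
    - [[0, 0.8, 0], [0, 0, 0], 0.5]
    - [[0, 0.8, 0], [0, 0, 0], 0.5]
    - [[0, 0.8, 0], [0, 0, 0], 0.5]
    - [[0, 0.5, 0], [0, 0, 0], 0.5]
    - [[0, 0.2, 0], [0, 0, 0], 0.5]
    - [[0, 0, 0], [0, 0, 0], 0.5]

```text
clock: 17.4
eef_pos: [0.5032, 0.0194, 0.3573]
orientation: [0.758, 0.652, -0.0, -0.0]
contact_force: [0.9, 0.3, -6.4]
width: 0.007
grasp_force: 48.6
```

Request:
jog_arm:
  steps:
    - [[0, 0.2, 0], [0, 0, 0], 0.5]
    - [[0, 0.5, 0], [0, 0, 0], 0.5]
    - [[0, 0.8, 0], [0, 0, 0], 0.5]
    - [[0, 0.8, 0], [0, 0, 0], 0.5]
    - [[0, 0.8, 0], [0, 0, 0], 0.5]
    - [[0, 0.8, 0], [0, 0, 0], 0.5]
    - [[0, 0.5, 0], [0, 0, 0], 0.5]
    - [[0, 0.3, 0], [0, 0, 0], 0.5]
    - [[0, 0.15, 0], [0, 0, 0], 0.5]
    - [[0, 0, 0], [0, 0, 0], 0.5]
    - [[0, 0, 0], [0, 0, 0], 0.5]
    - [[0, 0, 0], [0, 0, 0], 0.5]

```text
clock: 18.9
eef_pos: [0.551, 0.0122, 0.3574]
orientation: [0.758, 0.652, 0.0, -0.0]
contact_force: [1.3, 0.9, -7.5]
width: 0.0076
grasp_force: 48.6
```

Run:
```python
from h import *
o=manip.get_obs();print(o['clock'],o['eef_pos'],o['contact_force'])
a=cv2.resize(manip.read_camera('wrist')[100:350,170:430],(416,400),interpolation=3);b=cv2.resize(manip.read_camera('scene')[150:300,190:334],(384,400),interpolation=3)
cv2.imwrite('pics/z3.png',np.hstack([a,b]))
```

```text
18.9 [0.55103984 0.0121768  0.35744991] [ 1.297265    0.93351744 -7.52689534]
```

View pics/z3.png

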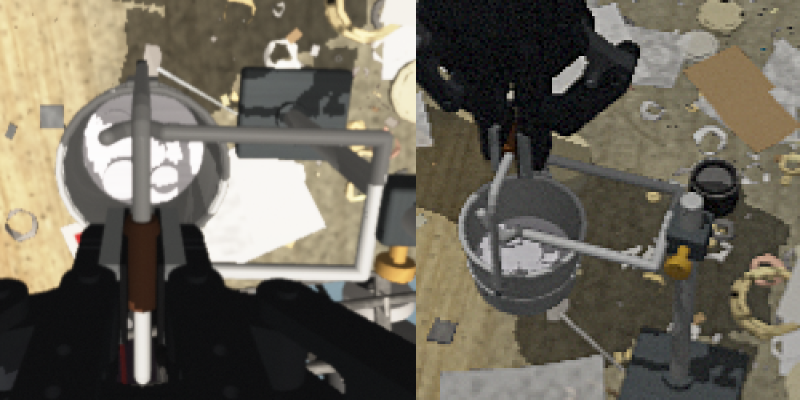

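The wrist crop shows the wire at column 143, between the left tip (108) and the ridge (160). The prongs are at rows 133 and 270, and the wire ends at rows 62 and 383. I'll check the centring numerically.

Run:
```python
from h import *
np.set_printoptions(precision=1,suppress=True)
W=manip.camera_info('wrist');o=manip.get_obs();R0=R.from_quat(o['orientation'])
for n,u,v,z in[('wireTop',143,64,.2034),('wireBot',143,383,.2034),('sleeveTop',143,222,.2034+.005),('sleeveBot',143,311,.208),('prL',200,134,.16),('prR',250,270,.16),('ridgeL',160,132,.16),('tipL',106,132,.168)]:
    print(n,R0.inv().apply(at(W,170+u/1.6,100+v/1.6,z)-o['eef_pos'])*1000)
```

```text
wireTop [ 55.2   1.4 154. ]
wireBot [-38.5   1.5 154. ]
sleeveTop [ 15.7   1.4 149. ]
sleeveBot [-10.8   1.4 149.4]
prL [ 25.9  21.  197.4]
prR [-26.3  41.2 197.4]
ridgeL [ 26.6   7.4 197.4]
tipL [ 28.7 -10.5 189.4]
```

Request:
jog_arm:
  steps:
    - [[-0.12, -0.06, 0.1], [0, 0, 0], 0.5]
    - [[-0.13, -0.06, 0.2], [0, 0, 0], 0.5]
    - [[0, 0, 0.4], [0, 0, 0], 0.5]
    - [[0, 0, 0.5], [0, 0, 0], 0.5]
    - [[0, 0, 0.5], [0, 0, 0], 0.5]
    - [[0, 0, 0.5], [0, 0, 0], 0.5]
    - [[0, 0, 0.4], [0, 0, 0], 0.5]
    - [[0, 0, 0.25], [0, 0, 0], 0.5]
    - [[0, 0, 0.1], [0, 0, 0], 0.5]
    - [[0, 0, 0], [0, 0, 0], 0.5]
    - [[0, 0, 0], [0, 0, 0], 0.5]
    - [[0, 0, 0], [0, 0, 0], 0.5]

```text
clock: 20.5
eef_pos: [0.5496, 0.0099, 0.328]
orientation: [0.758, 0.652, 0.0, 0.0]
contact_force: [0.2, 0.5, -6.9]
width: 0.007
grasp_force: 48.6
```

Request:
jog_arm:
  steps:
    - [[0, 0, 0.1], [0, 0, 0], 0.5]
    - [[0, 0, 0.1], [0, 0, 0], 0.5]
    - [[0, 0, 0.1], [0, 0, 0], 0.5]
    - [[0, 0, 0.1], [0, 0, 0], 0.5]
    - [[0, 0, 0.1], [0, 0, 0], 0.5]
    - [[0, 0, 0], [0, 0, 0], 0.5]

```text
clock: 21.25
eef_pos: [0.5495, 0.0098, 0.3228]
orientation: [0.758, 0.652, -0.0, -0.0]
contact_force: [-0.3, 0.3, -6.5]
width: 0.0073
grasp_force: 48.6
```

Wire is at about 0.169 m, with no contact yet. Continuing in small steps.

Request:
jog_arm:
  steps:
    - [[0, 0, 0.1], [0, 0, 0], 0.5]
    - [[0, 0, 0.1], [0, 0, 0], 0.5]
    - [[0, 0, 0.1], [0, 0, 0], 0.5]
    - [[0, 0, 0], [0, 0, 0], 0.5]

```text
clock: 21.75
eef_pos: [0.5495, 0.0098, 0.3198]
orientation: [0.758, 0.652, -0.0, -0.0]
contact_force: [-0.1, 0.1, -6.8]
width: 0.0073
grasp_force: 48.6
```

Request:
jog_arm:
  steps:
    - [[0, 0, 0.1], [0, 0, 0], 0.5]
    - [[0, 0, 0.1], [0, 0, 0], 0.5]
    - [[0, 0, 0], [0, 0, 0], 0.5]

```text
clock: 22.12
eef_pos: [0.5495, 0.0098, 0.3178]
orientation: [0.758, 0.652, -0.0, -0.0]
contact_force: [-0.5, 0.3, -6.5]
width: 0.0076
grasp_force: 48.6
```

Request:
jog_arm:
  steps:
    - [[0, 0, 0.1], [0, 0, 0], 0.5]
    - [[0, 0, 0.1], [0, 0, 0], 0.5]
    - [[0, 0, 0], [0, 0, 0], 0.5]

```text
clock: 22.5
eef_pos: [0.5495, 0.0099, 0.3158]
orientation: [0.758, 0.652, -0.0, -0.0]
contact_force: [1.0, -0.0, -5.6]
width: 0.0075
grasp_force: 48.6
```

Request:
jog_arm:
  steps:
    - [[0, 0, 0.1], [0, 0, 0], 0.5]
    - [[0, 0, 0], [0, 0, 0], 0.5]

```text
clock: 22.75
eef_pos: [0.5495, 0.0098, 0.3148]
orientation: [0.758, 0.652, -0.0, -0.0]
contact_force: [0.5, -0.3, -6.9]
width: 0.0071
grasp_force: 48.6
```

Request:
jog_arm:
  steps:
    - [[0, 0, 0.1], [0, 0, 0], 0.5]
    - [[0, 0, 0], [0, 0, 0], 0.5]

```text
clock: 23.0
eef_pos: [0.5496, 0.0099, 0.3139]
orientation: [0.758, 0.652, 0.0, 0.0]
contact_force: [0.3, 0.1, -5.4]
width: 0.0074
grasp_force: 48.6
```

Request:
jog_arm:
  steps:
    - [[0, 0, 0.1], [0, 0, 0], 0.5]
    - [[0, 0, 0], [0, 0, 0], 0.5]

```text
clock: 23.25
eef_pos: [0.5497, 0.0098, 0.313]
orientation: [0.758, 0.652, 0.0, 0.0]
contact_force: [-0.2, 0.7, -6.5]
width: 0.0075
grasp_force: 48.7
```

Request:
jog_arm:
  steps:
    - [[0, 0, 0.1], [0, 0, 0], 0.5]
    - [[0, 0, 0], [0, 0, 0], 0.5]

```text
clock: 23.5
eef_pos: [0.5498, 0.0098, 0.3122]
orientation: [0.758, 0.652, 0.0, 0.0]
contact_force: [0.3, -0.4, -4.5]
width: 0.0075
grasp_force: 49.0
```

Request:
jog_arm:
  steps:
    - [[0, 0, 0.1], [0, 0, 0], 0.5]
    - [[0, 0, 0], [0, 0, 0], 0.5]

```text
clock: 23.75
eef_pos: [0.5498, 0.0098, 0.3113]
orientation: [0.758, 0.652, 0.0, 0.0]
contact_force: [0.4, 0.3, -0.8]
width: 0.0075
grasp_force: 49.3
```

Request:
jog_arm:
  steps:
    - [[0, 0, 0.05], [0, 0, 0], 0.5]
    - [[0, 0, 0], [0, 0, 0], 0.5]

```text
clock: 24.0
eef_pos: [0.5499, 0.0098, 0.3108]
orientation: [0.758, 0.652, 0.0, 0.0]
contact_force: [0.3, 0.3, 1.8]
width: 0.0073
grasp_force: 49.5
```

Request:
jog_arm:
  steps:
    - [[0, 0, -0.05], [0, 0, 0], 0.5]
    - [[0, 0, 0], [0, 0, 0], 0.5]
    - [[0, 0, 0], [0, 0, 0], 0.5]
    - [[0, 0, 0], [0, 0, 0], 0.5]

```text
clock: 24.5
eef_pos: [0.5498, 0.0099, 0.311]
orientation: [0.758, 0.652, 0.0, 0.0]
contact_force: [1.7, -0.3, 0.7]
width: 0.0075
grasp_force: 49.4
```

Run:
```python
from h import *
o=manip.get_obs();print(o['clock'],o['eef_pos'],o['contact_force'])
a=cv2.resize(manip.read_camera('wrist')[100:350,170:430],(416,400),interpolation=3);b=cv2.resize(manip.read_camera('scene')[170:290,190:305],(384,400),interpolation=3)
cv2.imwrite('pics/z4.png',np.hstack([a,b]))
```

```text
24.5 [0.54975776 0.00986009 0.31099519] [ 1.71846102 -0.27459974  0.65781253]
```

View pics/z4.png

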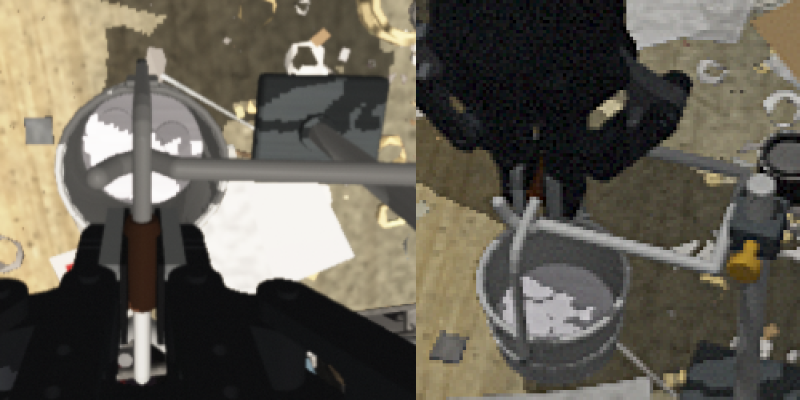

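The wire lies in the notch, with the wrist crop showing tip at 98, wire at 143 and ridge at about 178. The fork carries the weight. Releasing slowly.

Request:
jog_arm:
  steps:
    - [[0, 0, 0], [0, 0, 0], 0.9]
    - [[0, 0, 0], [0, 0, 0], 1.2]
    - [[0, 0, 0], [0, 0, 0], 1.6]
    - [[0, 0, 0], [0, 0, 0], 2.2]
    - [[0, 0, 0], [0, 0, 0], 3]
    - [[0, 0, 0], [0, 0, 0], 4]
    - [[0, 0, 0], [0, 0, 0], 4]
    - [[0, 0, 0], [0, 0, 0], 4]
  grip_force: 20

```text
clock: 25.6
eef_pos: [0.5496, 0.0098, 0.3109]
orientation: [0.758, 0.652, 0.0, 0.0]
contact_force: [-0.3, 0.4, -0.3]
width: 0.0396
grasp_force: 0.0
```

Request:
jog_arm:
  steps:
    - [[0, 0, -0.3], [0, 0, 0], 4]
    - [[0, 0, -0.6], [0, 0, 0], 4]
    - [[0, 0, -1], [0, 0, 0], 4]
    - [[0, 0, -1.5], [0, 0, 0], 4]
    - [[0, 0, -2], [0, 0, 0], 4]
    - [[0, 0, -2], [0, 0, 0], 4]
    - [[0, 0, -2], [0, 0, 0], 4]
    - [[0, 0, -1], [0, 0, 0], 4]
    - [[0, 0, 0], [0, 0, 0], 4]
    - [[0, 0, 0], [0, 0, 0], 4]
    - [[0, 0, 0], [0, 0, 0], 4]
    - [[0, 0, 0], [0, 0, 0], 4]

```text
clock: 27.1
eef_pos: [0.5495, 0.0098, 0.4144]
orientation: [0.758, 0.652, -0.0, -0.0]
contact_force: [-0.0, -0.3, -0.6]
width: 0.0398
grasp_force: 0.0
```

Run:
```python
from h import *
o=manip.get_obs();print(o['clock'],o['eef_pos'],o['contact_force'])
b=cv2.resize(manip.read_camera('scene')[150:290,190:330],(500,500),interpolation=3)
a=cv2.resize(manip.read_camera('wrist'),(299,224))
c=np.zeros((500,800,3),np.uint8);c[:,:500]=b;c[:224,501:]=a
cv2.imwrite('pics/z5.png',c)
```

```text
27.1 [0.54949225 0.00984819 0.41437269] [-0.03748778 -0.27426353 -0.56721317]
```

View pics/z5.png

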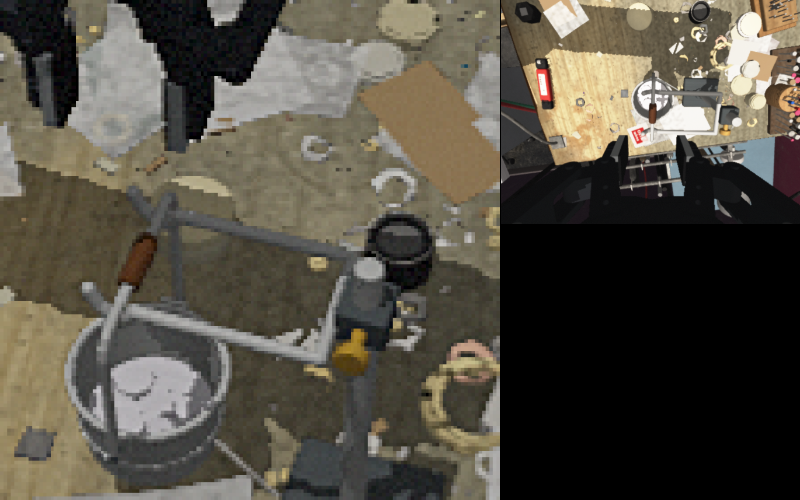

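The pail hangs with its wire in both notches, the sleeve at (138,262) sits between the prongs, and the robot is clear of everything. I'm handing the job in.

```bash
python3 -c "
from rig import manip
print(manip.job_done())"
```

```text
the job is handed in; nothing more can be done
None
```

The pail hangs upright and still from both notches of the drip-stand fork, with the gripper open and clear; I handed the job in at about 27 s, and no verdict came back.

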